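# Set the travel stop of a guide rail short of its tight spot

### The arm

A 6-joint arm with a two-finger parallel gripper is mounted at the origin on a cart in front of the work surface, level with it; the furniture and walls round the work are solid. World frame = base frame: x ahead of the robot, y to its left, z up, the work surface at z = 0. Lengths are in mm, angles in rad, forces in N, time in s.
With the tool pointing down it reaches from about 275 to 750 mm from the base axis. Payload 10.2 kg.
Tool frame: the origin (TCP) lies midway between the tips of the shut fingers; the grasp point (between the pads) lies 19 mm behind it; z points along the fingers, y is the line along which they close (so a half turn about z gives the same grasp; the last joint's range is limited). The gripper opens to 85 mm and grips with 20 to 120 N. Pads are 22 mm wide; open, the fingers measure 114 mm over their backs; the gripper's body (76 mm by 85 mm) begins 54 mm behind the grasp point. The pads swing forward as they close: fully open they stand 13 mm farther back than shut.
Start: joints at [-1.475, 0.313, 1.498, -0, 1.331, -0.223], TCP at [164.536, -498.557, 210.394] pointing down, gripper open.
Joint ranges: [-2.94, 2.94], [-0.97, 2.17], [0.19, 2.56], [-1.23, 4.37], [0.02, 3.11], [-2.88, 2.88]. Speed limits (rad/s): [2.39, 2.39, 3.01, 3.14, 3.14, 3.14].

### API

Orientations are given as a unit quaternion [w, x, y, z].
In Python, from rig import ctrl gives the robot as it stands.
- The arm moves only by the tool send_rows, never from a script. Its argument "targets" is a list of rows, each a list of 7 numbers: the closure, from -1 (fully open) to 1 (shut), so that 0 is half open, then the shift along the tool's x, y, z in m, then the turn, a rotation vector about the tool's x, y, z in rad. In form: [[claw, dx, dy, dz, ax, ay, az], ...]. A call has exactly 10 rows; each row shifts and turns the commanded pose from where the row before left it, along the tool's axes as they then stand; what a row does not reach is not made up. A row lasts 1/8 s, in which the tool goes at most 62.5 mm and 10.7 degrees, less where a joint would pass 70% of its speed; a pose out of reach is approached as far as the arm can. A call with a gripper value outside its range is refused whole. The fingers move at their own pace and stop on an object; "squeeze" is the grip in N (left out, the last holds). Time passes only in rows, so rows that do not move let the fingers close, or fill a call up. It gives the time, the measured TCP pose, the force, the opening and the grip force at its end, in the units of the state.
- ctrl.sense(): the state, without advancing time (a new reading comes with each control period).
- ctrl.capture(name): name is "scene" or "top" or "wrist"; returns a dict with "img" (480x640x3 uint8, red, green, blue), "camera_matrix" (3x3 intrinsics, pixels), "R" (3x3) and "t" (3): a world point X has camera coordinates R X + t. Camera axes: x right, y down, z forward; pixel columns grow to the right and rows downward; lengths in mm; the calibration is good to about 2 mm. A picture is of the moment at which its call begins. There is no depth.
- ctrl.finish_job(): hands the job in; it is judged then, once.
Trained networks look in a picture, given as the dict that the camera call returned (one of the last four; its "shot" number tells which), for a name from the list of things; names that differ only in an ending like _2 or _b are one class to them, and where a whole thing is asked for, a point or a joint stands for the part that bears it (a point fixed in the world has none). Each returns a list of dicts, best first, with "score" (0 to 1); they miss things now and then, are a little off and sometimes report something else, mostly with a low value. They report only what shows in the picture. A call takes as long as a camera call.
- ctrl.boxes_of(query, picture): "extent" ([left, top, width, height] in pixels, round what is visible of it).
- ctrl.landmark_of(query, picture): "point" ([column, row] in pixels: a listed point, or the origin of a listed thing).
The state is a dict: "time_s": time; "joints": joint angles; "dq": joint speeds; "tau": joint torques, N m; "eef_pos": TCP position; "ee_rot": TCP orientation; "force": force on the tool from outside, world axes, zero at the start; "wrist_torque": the same for the moment, N m; "grip_width": opening from 0.0 (shut) to 1.0 (fully open); "grip_force": force on a finger pad.
Only numpy, scipy, OpenCV 4.12 (cv2) and the standard library are available. Lean on these libraries where they do the work, as an engineer would, in place of code of your own. Each camera call takes 0.05 s, during which the arm holds its last target. There are 200 camera calls.

### The job

The carriage on the guide rail binds at a place that cannot be seen. Slide it gently towards the travel stop until you feel it begin to bind, without forcing it on, then ease it back about 15 mm to where it runs free. Bring the stop up against the carriage there, turn the stop's wing clockwise until it is clamped, and let go, leaving the other things on the bench where they are.

Things in the scene. Friction and masses are not known exactly. Their poses are not given: they have to be found in the camera images.
- rail: aluminium base plate, 64 wide, 420 long, 10 thick, fixed to the bench, with a steel guide rail (24 wide, top 26 above the bench) along its middle. Origin: centre of the underside; y along the track, from the stop to the carriage (to the robot's left). Hidden in it is a bruise (bruise_up in the rules), on which the carriage begins to bind with its centre somewhere within 45 mm of the rail's middle.
- carriage_centre (a point): middle of the plain grey carriage at the left of the rail, which slides only along it: a block 44 wide across the rail, 60 long, 15 to 44 above the bench; this point is 32 above the bench; axes as the rail's. It drags evenly by about 4 N; where it binds the drag jumps by 2 to 3 N, then grows by over 1 N per mm. More than 10 mm (about 20 N) into the tight spot is forcing it.
- carriage_front (a point): middle of the carriage's right end face (the one towards the stop), 32 above the bench, 30 from the carriage's centre.
- stop_nose (a point): middle of the left end face (towards the carriage) of the travel stop, 32 above the bench. The stop is a dark steel block 44 wide, 30 long, top 44 above the bench, on the right of the same rail; it slides along it with an even drag of about 1.5 N until clamped, over the tight spot too. When it meets the carriage, the carriage's drag (about 4 N) adds to it.
- wing_grip (a point): centre of the black clamp wing on top of the stop, 66 above the bench, 15 behind the stop's nose: an upright bar 10 thick, 36 long, 22 high (from 55 to 77 above the bench, above the carriage's top). Its y axis lies along the bar. To slide the stop, move it by this wing or by the block.
- clamp_wing (a joint): angle of the clamp wing: 0 (bar along the rail) loose; it grows as the wing is turned clockwise seen from above; clamped from 1.0; end of its turn at 1.4. It starts between 0 and 0.15, needs about 0.1 N m and stays where it is left.
- lens_mount: round black lens mount, 42 across, 12 high, lying right of the rail; leave it. Origin: centre of its underside.
- short_post: steel post, 13 across, 75 high, standing behind the rail to the left; leave it. Origin: centre of its underside.
- sensor_head: round black sensor head on a foot, 48 x 54 x 70 high, behind the rail; leave it. Origin: centre of its underside.
- mug: mug, 80 across, 90 high, behind the rail's right end; leave it. Origin: centre of its underside.

How it is judged (in metres and radians):
On the way, in this order (a step that is already met when the one before it is completed fails the run):
1. the carriage is slid towards the stop until it binds (y of bruise_up in the frame of carriage_centre above -0.0097 m), for 0.05 s.
2. the carriage is eased back out of the tight spot (y of bruise_up in the frame of carriage_centre between -0.035 and -0.013 m), for 0.2 s.
At the end, for the whole second after the job is handed in: The carriage stands 3 to 25 mm short of where it begins to bind, the stop's nose is against its end face (gap under 4 mm), and the clamp wing is turned to 1.0 rad or more (all of step 2 and y of stop_nose in the frame of carriage_front above -0.004 m and value of joint clamp_wing above 1 rad and contact force between the fingers and anything else below 0.1 N); the robot touches nothing.
It fails at once if the carriage is forced more than 10 mm into the tight spot (y of bruise_up in the frame of carriage_centre above 0 m).
It fails at once if another thing on the bench is shifted by more than 20 mm (distance of any of lens_mount, short_post, sensor_head, mug from where it was at the start of the episode above 0.02 m).
It also fails if it takes over 64 s, if anything falls off the work surface, if the arm or the gripper's body presses on something with over 40 N, if the wrist force passes 120 N, or if a joint passes its speed limit or range.

## Working session

There is one attempt and no reset: what is moved stays moved. The work goes in short steps, Python scripts to look and compute and a tool call to move; the robot and the scene stay as the last step left them, time stands still between calls to the robot, and variables do not carry over. Pictures are saved under pics/ and viewed, at most 10 in all, crops included, and the job is handed in when it is done.

Besides the shell and the picture viewer there is one more tool, called after "Call:" in YAML: its name, and indented under it one key for each argument. send_rows: Moves the arm, as the interface text tells. Its arguments: {"type":"object","properties":{"targets":{"type":"array"},"squeeze":{"type":"number"}},"required":["targets"]}

```bash
mkdir -p pics
cat > h.py <<'E'
import numpy as np, cv2
from rig import ctrl
def ray(p,uv):
    d=np.linalg.inv(p["camera_matrix"])@np.array([uv[0],uv[1],1.]); R=np.array(p["R"]); 
    return -R.T@np.array(p["t"]), R.T@d
def onz(p,uv,z):
    c,d=ray(p,uv); return c+d*(z-c[2])/d[2]
E
python3 - <<'E'
from h import *
Z=dict(rail=0,carriage_centre=32,carriage_front=32,stop_nose=32,wing_grip=66,lens_mount=0,short_post=0,sensor_head=0,mug=0)
ims=[]
for n in ("top","scene"):
    p=ctrl.capture(n); ims.append(p["img"])
    cv2.imwrite(f"pics/{n}0.png",p["img"][:,:,::-1])
    print(n,"cam",ray(p,(320,240))[0].round())
    for k,z in Z.items():
        r=ctrl.landmark_of(k,p)[:1]
        for q in r: print(k,round(q["score"],2),np.round(q["point"],1),onz(p,q["point"],z).round(1))
print(ctrl.sense())
E
```

```text
top cam [ 451.   22. 1083.]
rail 0.86 [302.4 282.9] [470.1  66.7   0. ]
carriage_centre 0.81 [235.8 272. ] [487.8 197.9  32. ]
carriage_front 0.77 [258.2 274.5] [484.  153.4  32. ]
stop_nose 0.85 [378.  297.4] [444.7 -84.5  32. ]
lens_mount 0.81 [462.9 316.8] [ 409.6 -260.1    0. ]
short_post 0.67 [235.3 171.6] [697.1 212.4   0. ]
sensor_head 0.84 [233.  170.9] [698.5 217.3   0. ]
mug 0.86 [450.5 211.5] [ 624.3 -234.3    0. ]
scene cam [ 673. -574.  784.]
rail 0.6 [295.3 260.9] [465.   62.1   0. ]
carriage_centre 0.64 [311.3 211.6] [473.2 183.8  32. ]
carriage_front 0.94 [308.6 218.9] [472.6 160.   32. ]
stop_nose 0.75 [261.4 308.9] [439.9 -90.9  32. ]
wing_grip 0.72 [259.1 300.6] [441. -96.  66.]
lens_mount 0.58 [212.2 403.1] [ 404.1 -271.3    0. ]
short_post 0.5 [404.2 190.8] [670.8 330.7   0. ]
sensor_head 0.54 [261.4 310.3] [430.9 -73.5   0. ]
mug 0.78 [344.2 409.5] [ 625.4 -239.     0. ]
{'time_s': 1.0, 'joints': array([-1.47541207e+00,  3.12901404e-01,  1.49768993e+00, -6.01103196e-06,
        1.33103479e+00, -2.23418811e-01]), 'dq': array([-8.92975705e-04, -1.77005242e-03,  3.99526853e-04, -7.46656627e-06,
       -4.39609689e-04, -1.40044661e-03]), 'tau': array([ 1.56153666e-03, -4.12166154e+01, -2.59899706e+01, -1.41780479e-04,
        5.58621105e-04,  2.92334732e-06]), 'eef_pos': array([ 164.52833331, -498.5533378 ,  210.39725382]), 'ee_rot': array([-1.68829310e-05,  9.87322340e-01,  1.58728059e-01, -1.84324462e-06]), 'force': array([ 0.2468193 , -0.24105211,  0.12170081]), 'wrist_torque': array([-0.03845959, -0.00293924,  0.03599933]), 'grip_force': 0.0, 'grip_width': 0.9954860128353946}
```

View pics/top0.png

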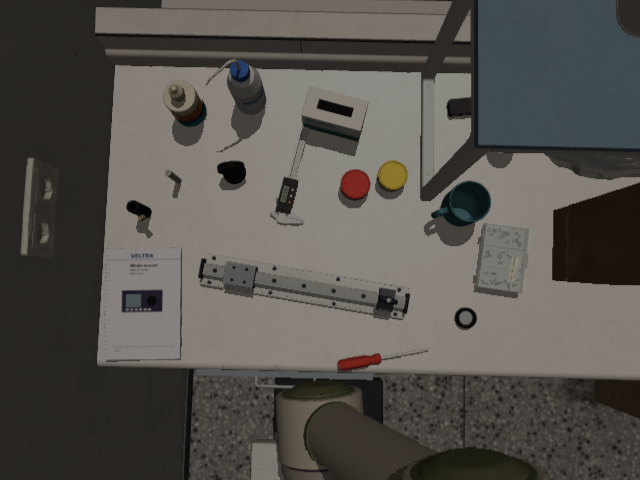

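View pics/scene0.png

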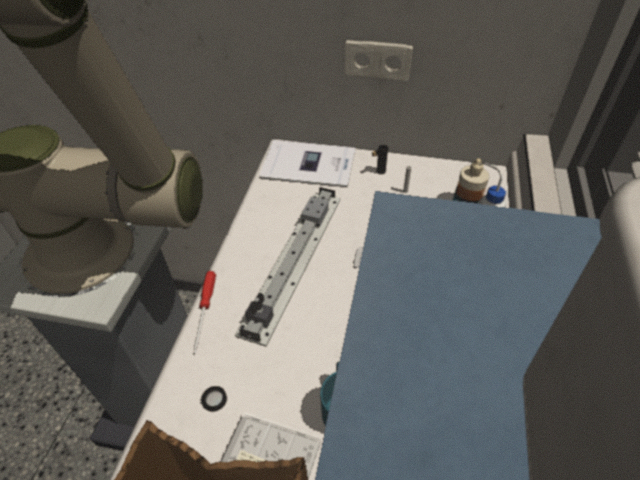

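The top view shows the grey carriage at about (240,275) and the dark stop with its wing at about (388,299). The rail runs from (203,268) to (406,302), a yaw of about -0.16 rad. The scene view agrees, with the carriage at (318,207) and the stop at (260,312). I'll move above the carriage.

Call:
send_rows:
  targets:
    - [-1, 0.037, -0.0394, 0, 0, 0, 0]
    - [-1, 0.037, -0.0394, 0, 0, 0, 0]
    - [-1, 0.037, -0.0394, 0, 0, 0, 0]
    - [-1, 0.037, -0.0394, 0, 0, 0, 0]
    - [-1, 0.037, -0.0394, 0, 0, 0, 0]
    - [-1, 0.037, -0.0394, 0, 0, 0, 0]
    - [-1, 0.037, -0.0394, 0, 0, 0, 0]
    - [-1, 0.037, -0.0394, 0, 0, 0, 0]
    - [-1, 0.037, -0.0394, 0, 0, 0, 0]
    - [-1, 0.037, -0.0394, 0, 0, 0, 0]
  squeeze: 30

```text
time_s: 2.25
eef_pos: [393.0, -6.7, 210.7]
ee_rot: [0.0, 0.987, 0.159, 0.0]
force: [0.5, -0.6, 0.4]
grip_width: 1.0
grip_force: 0.0
```

Call:
send_rows:
  targets:
    - [-1, 0.037, -0.0394, 0, 0, 0, 0]
    - [-1, 0.037, -0.0394, 0, 0, 0, 0]
    - [-1, 0.037, -0.0394, 0, 0, 0, 0]
    - [-1, 0.037, -0.0394, 0, 0, 0, 0]
    - [-1, 0, 0, 0, 0, 0, -0.1815]
    - [-1, 0, 0, 0, 0, 0, -0.1815]
    - [-1, 0, 0, 0, 0, 0, -0.1815]
    - [-1, 0, 0, 0, 0, 0, -0.1815]
    - [-1, 0, 0, 0, 0, 0, -0.1815]
    - [-1, 0, 0, 0, 0, 0, -0.1815]

```text
time_s: 3.5
eef_pos: [483.6, 187.6, 210.4]
ee_rot: [0.0, 0.76, 0.649, -0.0]
force: [-0.3, 0.1, 1.0]
grip_width: 0.997
grip_force: 0.0
```

Run:
```python
from h import *
p=ctrl.capture("wrist"); cv2.imwrite("pics/w1.png",p["img"][:,:,::-1])
for k,z in dict(carriage_centre=32,carriage_front=32,rail=0,stop_nose=32,wing_grip=66).items():
    for q in ctrl.landmark_of(k,p)[:1]: print(k,round(q["score"],2),np.round(q["point"],1),onz(p,q["point"],z).round(1))
for q in ctrl.boxes_of("carriage_centre",p)[:1]:
    print(q)
# project grid corner helper
np.save("w1.npy",np.hstack([p["R"],np.reshape(p["t"],(3,1)),p["camera_matrix"]]))
s=ctrl.sense(); print(s["time_s"],s["eef_pos"],s["ee_rot"],s["joints"].round(2),s["force"])
```

```text
carriage_centre 0.75 [315.9 202.5] [485.3 189.9  32. ]
carriage_front 0.65 [316.4 230.5] [481.6 163.1  32. ]
rail 0.82 [315.5 310.1] [465.1  63.2   0. ]
{'extent': [284.2, 168.5, 54.8, 70.2], 'score': 0.59}
3.85 [483.54726424 187.60892752 210.39629399] [-8.88016068e-06  7.63059197e-01  6.46328602e-01  8.01243845e-06] [0.14 0.3  1.52 0.   1.33 0.31] [0.67575406 0.26341612 0.21574094]
```

View pics/w1.png

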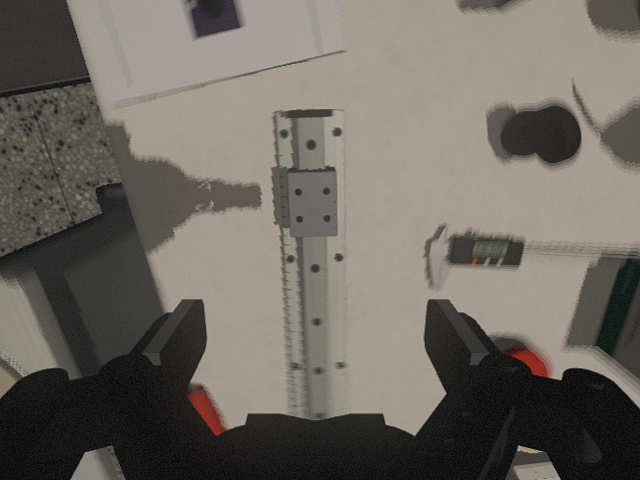

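The wrist view shows the carriage block with corners at about (289,168) and (337,236). The rail's centre screws run from (311,144) to (318,370), so the yaw is nearly right.

Run:
```python
import numpy as np
M=np.load("w1.npy"); p=dict(R=M[:,:3],t=M[:,3],camera_matrix=M[:,4:])
from h import onz
for uv,z in [((311,144),26),((315,268),26),((318,370),26),((289,168),44),((336,168),44),((337,236),44),((290,236),44),((273,110),10),((344,110),10)]: print(uv,onz(p,uv,z).round(1))
a,b=onz(p,(311,144),26),onz(p,(318,370),26); d=a-b; print("yaw t",np.arctan2(d[0],d[1]))
```

```text
(311, 144) [489.1 242.6  26. ]
(315, 268) [473.9 123.1  26. ]
(318, 370) [458.6   4.8  26. ]
(289, 168) [467.2 226.4  44. ]
(336, 168) [507.8 220.   44. ]
(337, 236) [500.  158.3  44. ]
(290, 236) [457.2 165.1  44. ]
(273, 110) [459.  277.4  10. ]
(344, 110) [523.8 267.2  10. ]
yaw t 0.12764083907087376
```

Call:
send_rows:
  targets:
    - [-1, 0.0034, 0, 0.03, 0, 0, 0]
    - [-1, 0, 0, 0.05, 0, 0, 0]
    - [-1, 0, 0, 0.05, 0, 0, 0]
    - [-1, 0, 0, 0.04, 0, 0, 0]
    - [-1, 0, 0, 0.02, 0, 0, 0]
    - [0, 0, 0, 0, 0, 0, 0]
    - [1, 0, 0, 0, 0, 0, 0]
    - [1, 0, 0, 0, 0, 0, 0]
    - [1, 0, 0, 0, 0, 0, 0]
    - [1, 0, 0, 0, 0, 0, 0]
  squeeze: 30

```text
time_s: 5.1
eef_pos: [485.5, 191.4, 23.1]
ee_rot: [0.001, 0.762, 0.647, 0.002]
force: [-4.6, 1.8, 15.2]
grip_width: 0.004
grip_force: 8.0
```

Run:
```python
from h import *
p=ctrl.capture("wrist"); 
q=ctrl.capture("scene")
cv2.imwrite("pics/w2.png",np.hstack([cv2.resize(p["img"],(400,300)),cv2.resize(q["img"][130:370,160:480],(400,300))])[:,:,::-1])
s=ctrl.sense(); print(s["time_s"],s["eef_pos"],s["force"],s["grip_width"],s["grip_force"])
```

```text
5.2 [485.4556545  191.47131176  23.07134877] [-4.22565647  0.82979754 14.82454725] -0.00015499775667651407 7.809104894113261
```

View pics/w2.png

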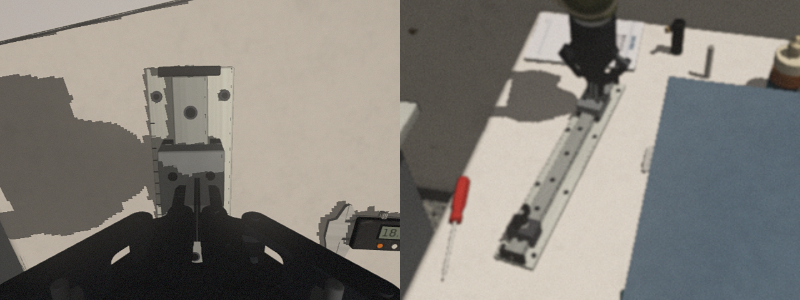

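The left view shows the shut fingers low, in front of or over the carriage. The carriage's rear edge is at about row 150 of the half-size crop, so I'll measure where it is now.

Run:
```python
from h import *
p=ctrl.capture("wrist"); cv2.imwrite("pics/w3.png",p["img"][200:480,120:520,::-1].repeat(2,0).repeat(2,1))
for k in ("carriage_centre","carriage_front"):
    for q in ctrl.landmark_of(k,p)[:1]: print(k,q["score"],q["point"],onz(p,q["point"],32).round(1))
    for q in ctrl.boxes_of(k,p)[:1]: print(q)
for uv,z in [((256,240),44),((355,240),44),((290,110),10),((110*1.6+60,67*1.6),10),((233*1.6,67*1.6),10)]: print(uv,onz(p,uv,z).round(1))
P=p["camera_matrix"]@(p["R"]@np.array([485.5,191.4,23.])+p["t"]); print("tcp px",P[:2]/P[2])
t=ctrl.capture("top")
for k in ("carriage_centre","carriage_front"):
    for q in ctrl.landmark_of(k,t)[:1]: print(k,q["score"],q["point"],onz(t,q["point"],32).round(1))
```

```text
carriage_centre 0.9 [305.8, 296.0] [481.4 190.7  32. ]
{'extent': [249.8, 223.8, 109.4, 123.3], 'score': 0.78}
{'extent': [254.0, 220.2, 106.1, 125.9], 'score': 0.69}
(256, 240) [467.1 223.9  44. ]
(355, 240) [506.2 217.4  44. ]
(290, 110) [487.6 271.6  10. ]
(236.0, 107.2) [464.1 276.6  10. ]
(372.8, 107.2) [524.4 266.7  10. ]
tcp px [314.40526864 285.0478314 ]
```

View pics/w3.png

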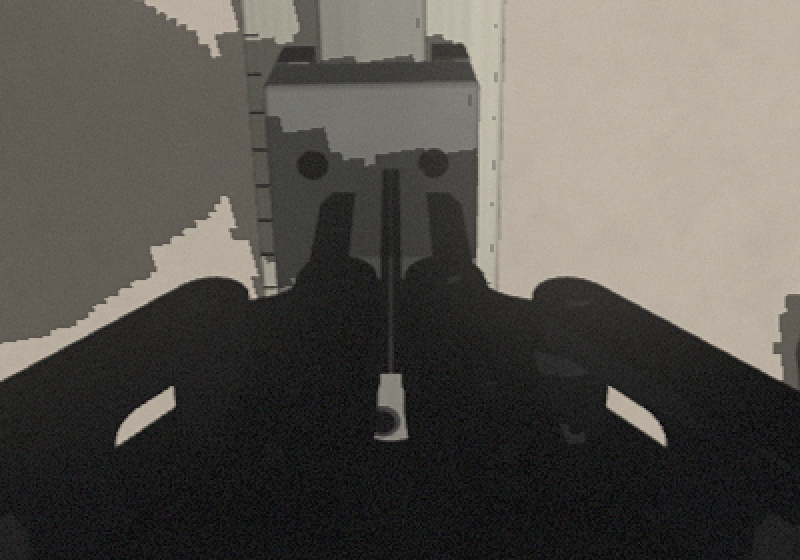

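The fingers shut on top of the carriage (tips touching it at about (390,170) in the crop), although the reported z is 23. The reported height is therefore about 20 mm too low. The tool is also about 3 mm too far right of the carriage's centreline and a few mm too far left along the rail. I'll reopen, correct and go lower.

Call:
send_rows:
  targets:
    - [-1, 0, 0, -0.014, 0, 0, 0]
    - [-1, -0.006, -0.0033, 0, 0, 0, 0]
    - [-1, 0, 0, 0, 0, 0, 0]
    - [-1, 0, 0, 0, 0, 0, 0]
    - [-1, 0, 0, 0, 0, 0, 0]
    - [-1, 0, 0, 0.01, 0, 0, 0]
    - [-1, 0, 0, 0.01, 0, 0, 0]
    - [-1, 0, 0, 0.008, 0, 0, 0]
    - [-1, 0, 0, 0.005, 0, 0, 0]
    - [-1, 0, 0, 0, 0, 0, 0]

```text
time_s: 6.85
eef_pos: [479.7, 185.5, 1.0]
ee_rot: [-0.0, 0.762, 0.647, -0.0]
force: [0.3, -1.0, -0.2]
grip_width: 0.999
grip_force: 0.0
```

Run:
```python
from h import *
s=ctrl.sense(); print(s["time_s"],s["eef_pos"],s["force"],s["grip_width"],s["grip_force"])
```

```text
6.85 [479.69274609 185.54975252   1.02077923] [ 0.27223099 -0.99999547 -0.2306995 ] 0.999480736082444 0.0
```

Call:
send_rows:
  targets:
    - [-0.5, 0, 0, 0, 0, 0, 0]
    - [0, 0, 0, 0, 0, 0, 0]
    - [0.2, 0, 0, 0, 0, 0, 0]
    - [0.4, 0, 0, 0, 0, 0, 0]
    - [0.6, 0, 0, 0, 0, 0, 0]
    - [0.6, 0, 0, 0, 0, 0, 0]
    - [0.6, 0, 0, 0, 0, 0, 0]
    - [0.6, 0, 0, 0, 0, 0, 0]
    - [0.6, 0, 0, 0, 0, 0, 0]
    - [0.6, 0, 0, 0, 0, 0, 0]

```text
time_s: 8.1
eef_pos: [481.0, 185.5, 2.1]
ee_rot: [0.001, 0.762, 0.647, 0.001]
force: [5.1, -2.0, 4.8]
grip_width: 0.508
grip_force: 33.4
```

Call:
send_rows:
  targets:
    - [0.6, -0.004, 0.001, 0, 0, 0, 0]
    - [0.6, -0.008, 0, 0, 0, 0, 0]
    - [0.6, -0.009, 0, 0, 0, 0, 0]
    - [0.6, -0.009, 0, 0, 0, 0, 0]
    - [0.6, -0.009, 0, 0, 0, 0, 0]
    - [0.6, -0.009, 0, 0, 0, 0, 0]
    - [0.6, -0.008, 0, 0, 0, 0, 0]
    - [0.6, -0.006, 0, 0, 0, 0, 0]
    - [0.6, -0.003, 0, 0, 0, 0, 0]
    - [0.6, -0.001, 0, 0, 0, 0, 0]

```text
time_s: 9.35
eef_pos: [471.6, 120.6, 2.1]
ee_rot: [0.001, 0.762, 0.647, 0.002]
force: [6.5, 2.9, 3.8]
grip_width: 0.503
grip_force: 33.4
```

Call:
send_rows:
  targets:
    - [0.6, -0.0007, 0, 0, 0, 0, 0]
    - [0.6, -0.0007, 0, 0, 0, 0, 0]
    - [0.6, -0.0007, 0, 0, 0, 0, 0]
    - [0.6, -0.0007, 0, 0, 0, 0, 0]
    - [0.6, -0.0007, 0, 0, 0, 0, 0]
    - [0.6, -0.0007, 0, 0, 0, 0, 0]
    - [0.6, -0.0007, 0, 0, 0, 0, 0]
    - [0.6, -0.0007, 0, 0, 0, 0, 0]
    - [0.6, -0.0007, 0, 0, 0, 0, 0]
    - [0.6, -0.0007, 0, 0, 0, 0, 0]

```text
time_s: 10.6
eef_pos: [470.6, 113.8, 2.1]
ee_rot: [0.001, 0.762, 0.647, 0.002]
force: [7.2, 3.0, 3.0]
grip_width: 0.51
grip_force: 33.3
```

Call:
send_rows:
  targets:
    - [0.6, -0.0007, 0.0005, 0, 0, 0, 0]
    - [0.6, -0.0007, 0.0005, 0, 0, 0, 0]
    - [0.6, -0.0007, 0, 0, 0, 0, 0]
    - [0.6, -0.0007, 0, 0, 0, 0, 0]
    - [0.6, -0.0007, 0, 0, 0, 0, 0]
    - [0.6, -0.0007, 0, 0, 0, 0, 0]
    - [0.6, -0.0007, 0, 0, 0, 0, 0]
    - [0.6, -0.0007, 0, 0, 0, 0, 0]
    - [0.6, -0.0007, 0, 0, 0, 0, 0]
    - [0.6, -0.0007, 0, 0, 0, 0, 0]

```text
time_s: 11.85
eef_pos: [469.6, 106.9, 2.1]
ee_rot: [0.0, 0.762, 0.647, 0.001]
force: [2.0, 4.1, 7.8]
grip_width: 0.507
grip_force: 33.7
```

Call:
send_rows:
  targets:
    - [0.6, -0.0007, 0, 0, 0, 0, 0]
    - [0.6, -0.0007, 0, 0, 0, 0, 0]
    - [0.6, -0.0007, 0, 0, 0, 0, 0]
    - [0.6, -0.0007, 0, 0, 0, 0, 0]
    - [0.6, -0.0007, 0, 0, 0, 0, 0]
    - [0.6, -0.0007, 0, 0, 0, 0, 0]
    - [0.6, -0.0007, 0, 0, 0, 0, 0]
    - [0.6, -0.0007, 0, 0, 0, 0, 0]
    - [0.6, -0.0007, 0, 0, 0, 0, 0]
    - [0.6, -0.0007, 0, 0, 0, 0, 0]

```text
time_s: 13.1
eef_pos: [468.6, 100.0, 2.1]
ee_rot: [0.0, 0.762, 0.647, 0.001]
force: [3.6, 3.3, 7.4]
grip_width: 0.509
grip_force: 33.6
```

Call:
send_rows:
  targets:
    - [0.6, -0.0007, 0, 0, 0, 0, 0]
    - [0.6, -0.0007, 0, 0, 0, 0, 0]
    - [0.6, -0.0007, 0, 0, 0, 0, 0]
    - [0.6, -0.0007, 0, 0, 0, 0, 0]
    - [0.6, -0.0007, 0, 0, 0, 0, 0]
    - [0.6, -0.0007, 0, 0, 0, 0, 0]
    - [0.6, -0.0007, 0, 0, 0, 0, 0]
    - [0.6, -0.0007, 0, 0, 0, 0, 0]
    - [0.6, -0.0007, 0, 0, 0, 0, 0]
    - [0.6, -0.0007, 0, 0, 0, 0, 0]

```text
time_s: 14.35
eef_pos: [467.6, 93.0, 2.1]
ee_rot: [0.001, 0.762, 0.647, 0.001]
force: [4.2, 3.8, 6.2]
grip_width: 0.512
grip_force: 33.6
```

Call:
send_rows:
  targets:
    - [0.6, -0.0007, 0, 0, 0, 0, 0]
    - [0.6, -0.0007, 0, 0, 0, 0, 0]
    - [0.6, -0.0007, 0, 0, 0, 0, 0]
    - [0.6, -0.0007, 0, 0, 0, 0, 0]
    - [0.6, -0.0007, 0, 0, 0, 0, 0]
    - [0.6, -0.0007, 0, 0, 0, 0, 0]
    - [0.6, -0.0007, 0, 0, 0, 0, 0]
    - [0.6, -0.0007, 0, 0, 0, 0, 0]
    - [0.6, -0.0007, 0, 0, 0, 0, 0]
    - [0.6, -0.0007, 0, 0, 0, 0, 0]

```text
time_s: 15.6
eef_pos: [466.6, 86.1, 2.1]
ee_rot: [0.001, 0.762, 0.647, 0.001]
force: [5.1, 3.9, 6.5]
grip_width: 0.505
grip_force: 33.5
```

Call:
send_rows:
  targets:
    - [0.6, -0.0007, 0.0005, 0, 0, 0, 0]
    - [0.6, -0.0007, 0, 0, 0, 0, 0]
    - [0.6, -0.0007, 0, 0, 0, 0, 0]
    - [0.6, -0.0007, 0, 0, 0, 0, 0]
    - [0.6, -0.0007, 0, 0, 0, 0, 0]
    - [0.6, -0.0007, 0, 0, 0, 0, 0]
    - [0.6, -0.0007, 0, 0, 0, 0, 0]
    - [0.6, -0.0007, 0, 0, 0, 0, 0]
    - [0.6, -0.0007, 0, 0, 0, 0, 0]
    - [0.6, -0.0007, 0, 0, 0, 0, 0]

```text
time_s: 16.85
eef_pos: [465.6, 79.2, 2.1]
ee_rot: [0.0, 0.762, 0.647, 0.001]
force: [3.9, 4.4, 7.1]
grip_width: 0.51
grip_force: 33.7
```

Call:
send_rows:
  targets:
    - [0.6, -0.0007, 0, 0, 0, 0, 0]
    - [0.6, -0.0007, 0, 0, 0, 0, 0]
    - [0.6, -0.0007, 0, 0, 0, 0, 0]
    - [0.6, -0.0007, 0, 0, 0, 0, 0]
    - [0.6, -0.0007, 0, 0, 0, 0, 0]
    - [0.6, -0.0007, 0, 0, 0, 0, 0]
    - [0.6, -0.0007, 0, 0, 0, 0, 0]
    - [0.6, -0.0007, 0, 0, 0, 0, 0]
    - [0.6, -0.0007, 0, 0, 0, 0, 0]
    - [0.6, -0.0007, 0, 0, 0, 0, 0]

```text
time_s: 18.1
eef_pos: [464.6, 72.2, 2.1]
ee_rot: [0.001, 0.762, 0.647, 0.001]
force: [3.8, 4.3, 7.1]
grip_width: 0.508
grip_force: 33.6
```

Call:
send_rows:
  targets:
    - [0.6, -0.0007, 0, 0, 0, 0, 0]
    - [0.6, -0.0007, 0, 0, 0, 0, 0]
    - [0.6, -0.0007, 0, 0, 0, 0, 0]
    - [0.6, -0.0007, 0, 0, 0, 0, 0]
    - [0.6, -0.0007, 0, 0, 0, 0, 0]
    - [0.6, -0.0007, 0, 0, 0, 0, 0]
    - [0.6, -0.0007, 0, 0, 0, 0, 0]
    - [0.6, -0.0007, 0, 0, 0, 0, 0]
    - [0.6, -0.0007, 0, 0, 0, 0, 0]
    - [0.6, -0.0007, 0, 0, 0, 0, 0]

```text
time_s: 19.35
eef_pos: [463.6, 65.3, 2.1]
ee_rot: [0.001, 0.762, 0.647, 0.001]
force: [5.2, 3.4, 6.7]
grip_width: 0.506
grip_force: 33.6
```

Call:
send_rows:
  targets:
    - [0.6, -0.0007, 0, 0, 0, 0, 0]
    - [0.6, -0.0007, 0, 0, 0, 0, 0]
    - [0.6, -0.0007, 0, 0, 0, 0, 0]
    - [0.6, -0.0007, 0, 0, 0, 0, 0]
    - [0.6, -0.0007, 0, 0, 0, 0, 0]
    - [0.6, -0.0007, 0, 0, 0, 0, 0]
    - [0.6, -0.0007, 0, 0, 0, 0, 0]
    - [0.6, -0.0007, 0, 0, 0, 0, 0]
    - [0.6, -0.0007, 0, 0, 0, 0, 0]
    - [0.6, -0.0007, 0, 0, 0, 0, 0]

```text
time_s: 20.6
eef_pos: [462.6, 58.3, 2.1]
ee_rot: [0.001, 0.762, 0.647, 0.001]
force: [4.7, 3.1, 6.2]
grip_width: 0.51
grip_force: 33.6
```

Call:
send_rows:
  targets:
    - [0.6, -0.0007, 0.0005, 0, 0, 0, 0]
    - [0.6, -0.0007, 0, 0, 0, 0, 0]
    - [0.6, -0.0007, 0, 0, 0, 0, 0]
    - [0.6, -0.0007, 0, 0, 0, 0, 0]
    - [0.6, -0.0007, 0, 0, 0, 0, 0]
    - [0.6, -0.0007, 0, 0, 0, 0, 0]
    - [0.6, -0.0007, 0, 0, 0, 0, 0]
    - [0.6, -0.0007, 0, 0, 0, 0, 0]
    - [0.6, -0.0007, 0, 0, 0, 0, 0]
    - [0.6, -0.0007, 0, 0, 0, 0, 0]

```text
time_s: 21.85
eef_pos: [461.6, 51.4, 2.1]
ee_rot: [0.0, 0.762, 0.647, 0.001]
force: [2.5, 3.8, 8.2]
grip_width: 0.505
grip_force: 33.7
```

Call:
send_rows:
  targets:
    - [0.6, -0.0007, 0, 0, 0, 0, 0]
    - [0.6, -0.0007, 0, 0, 0, 0, 0]
    - [0.6, -0.0007, 0, 0, 0, 0, 0]
    - [0.6, -0.0007, 0, 0, 0, 0, 0]
    - [0.6, -0.0007, 0, 0, 0, 0, 0]
    - [0.6, -0.0007, 0, 0, 0, 0, 0]
    - [0.6, -0.0007, 0, 0, 0, 0, 0]
    - [0.6, -0.0007, 0, 0, 0, 0, 0]
    - [0.6, -0.0007, 0, 0, 0, 0, 0]
    - [0.6, -0.0007, 0, 0, 0, 0, 0]

```text
time_s: 23.1
eef_pos: [460.6, 44.5, 2.1]
ee_rot: [0.001, 0.762, 0.647, 0.001]
force: [3.8, 3.3, 6.9]
grip_width: 0.511
grip_force: 33.7
```

Call:
send_rows:
  targets:
    - [0.6, -0.0007, 0, 0, 0, 0, 0]
    - [0.6, -0.0007, 0, 0, 0, 0, 0]
    - [0.6, -0.0007, 0, 0, 0, 0, 0]
    - [0.6, -0.0007, 0, 0, 0, 0, 0]
    - [0.6, -0.0007, 0, 0, 0, 0, 0]
    - [0.6, -0.0007, 0, 0, 0, 0, 0]
    - [0.6, -0.0007, 0, 0, 0, 0, 0]
    - [0.6, -0.0007, 0, 0, 0, 0, 0]
    - [0.6, -0.0007, 0, 0, 0, 0, 0]
    - [0.6, -0.0007, 0, 0, 0, 0, 0]

```text
time_s: 24.35
eef_pos: [459.8, 39.3, 2.1]
ee_rot: [-0.0, 0.763, 0.647, 0.003]
force: [8.7, 20.8, 7.1]
grip_width: 0.51
grip_force: 33.7
```

Run:
```python
from h import *
s=ctrl.sense(); print(s["time_s"],s["eef_pos"],s["force"],s["wrist_torque"])
p=ctrl.capture("wrist"); q=ctrl.capture("scene")
cv2.imwrite("pics/w4.png",np.hstack([cv2.resize(p["img"],(400,300)),cv2.resize(q["img"][190:340,220:420],(400,300))])[:,:,::-1])
t=ctrl.capture("top")
for im in (p,q,t):
  for k,z in dict(carriage_centre=32,stop_nose=32,wing_grip=66).items():
    for r in ctrl.landmark_of(k,im)[:1]: print(k,round(r["score"],2),np.round(r["point"]),onz(im,r["point"],z).round(1))
s=ctrl.sense(); print(s["time_s"],s["eef_pos"],s["force"],s["wrist_torque"])
```

```text
24.35 [459.78448985  39.30061917   2.10671111] [ 8.69369793 20.75656979  7.09471659] [ 3.33945957 -1.45199491  0.38392238]
carriage_centre 0.86 [314. 304.] [460.4  44.6  32. ]
carriage_centre 0.7 [288. 257.] [456.2  44.3  32. ]
stop_nose 0.92 [261. 308.] [438.9 -88.8  32. ]
wing_grip 0.76 [258. 302.] [439.9 -99.   66. ]
stop_nose 0.9 [379. 297.] [445.7 -86.6  32. ]
wing_grip 0.54 [387. 304.] [432.4 -98.2  66. ]
24.95 [459.81347236  39.22105496   2.11855549] [ 8.36967882 18.16330495  7.25681987] [ 2.86748279 -1.27037574  0.26918681]
```

View pics/w4.png

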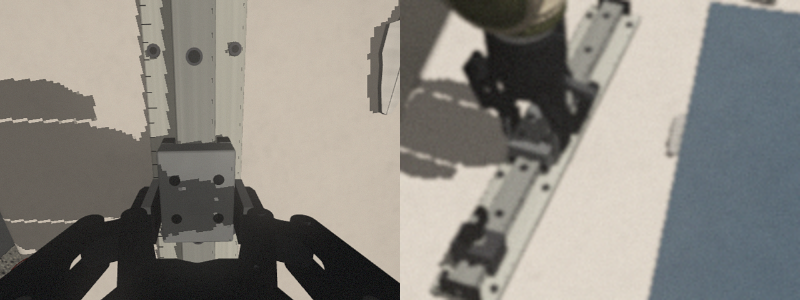

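Nothing obstructs the tool, and the force rose from 3.4 to about 22 N along the rail over the last 5 mm, so the carriage is in the tight spot. I'll ease it back.

Call:
send_rows:
  targets:
    - [0.6, 0.001, 0, 0, 0, 0, 0]
    - [0.6, 0.002, 0, 0, 0, 0, 0]
    - [0.6, 0.0025, 0, 0, 0, 0, 0]
    - [0.6, 0.0025, 0, 0, 0, 0, 0]
    - [0.6, 0.0025, 0, 0, 0, 0, 0]
    - [0.6, 0.0025, 0, 0, 0, 0, 0]
    - [0.6, 0.0025, 0, 0, 0, 0, 0]
    - [0.6, 0.002, 0, 0, 0, 0, 0]
    - [0.6, 0.0015, 0, 0, 0, 0, 0]
    - [0.6, 0, 0, 0, 0, 0, 0]

```text
time_s: 26.2
eef_pos: [462.2, 55.7, 2.1]
ee_rot: [0.001, 0.762, 0.647, 0.0]
force: [1.2, -3.0, 8.8]
grip_width: 0.509
grip_force: 33.8
```

Call:
send_rows:
  targets:
    - [-0.2, 0, 0, 0, 0, 0, 0]
    - [-1, 0, 0, 0, 0, 0, 0]
    - [-1, 0, 0, 0, 0, 0, 0]
    - [-1, 0, 0, 0, 0, 0, 0]
    - [-1, 0, 0, -0.03, 0, 0, 0]
    - [-1, 0, 0, -0.058, 0, 0, 0]
    - [-1, -0.035, 0, 0, 0, 0, 0]
    - [-1, -0.05, 0, 0, 0, 0, 0]
    - [-1, -0.05, 0.004, 0, 0, 0, 0]
    - [-1, -0.025, 0, 0, 0, 0, 0]

```text
time_s: 27.45
eef_pos: [439.2, -104.7, 89.4]
ee_rot: [0.0, 0.763, 0.646, -0.0]
force: [1.0, 1.0, -0.2]
grip_width: 0.998
grip_force: 0.0
```

Run:
```python
from h import *
p=ctrl.capture("wrist"); cv2.imwrite("pics/w5.png",p["img"][:,:,::-1])
s=ctrl.sense(); e=s["eef_pos"]; print(s["time_s"],e,s["ee_rot"],s["joints"].round(2))
p2=dict(p); p2["t"]=np.array(p["t"])-np.array(p["R"])@np.array([0,0,21.])
for k,z in dict(carriage_centre=32,carriage_front=32,stop_nose=32,wing_grip=66).items():
    for r in ctrl.landmark_of(k,p)[:1]: print(k,round(r["score"],2),np.round(r["point"]),onz(p,r["point"],z).round(1),"z-corr",onz(p2,r["point"],z).round(1))
for dz in (0,20,40,60):
    P=p["camera_matrix"]@(np.array(p["R"])@(e-[0,0,dz])+p["t"]); print("tcp px",dz,P[:2]/P[2])
```

```text
27.5 [ 439.12123552 -106.31342587   89.41771954] [ 3.86853801e-04  7.63184492e-01  6.46180488e-01 -2.42213641e-04] [-0.5   0.3   1.87 -0.    0.98 -0.33]
stop_nose 0.87 [318. 212.] [444.9 -83.1  32. ] z-corr [444.3 -88.   32. ]
wing_grip 0.6 [314. 258.] [440.1 -99.6  66. ] z-corr [ 438.8 -107.3   66. ]
tcp px 0 [314.61413002 288.05863215]
tcp px 20 [314.60994408 271.96469794]
tcp px 40 [314.60649798 258.71521697]
tcp px 60 [314.60361148 247.61732216]
```

View pics/w5.png

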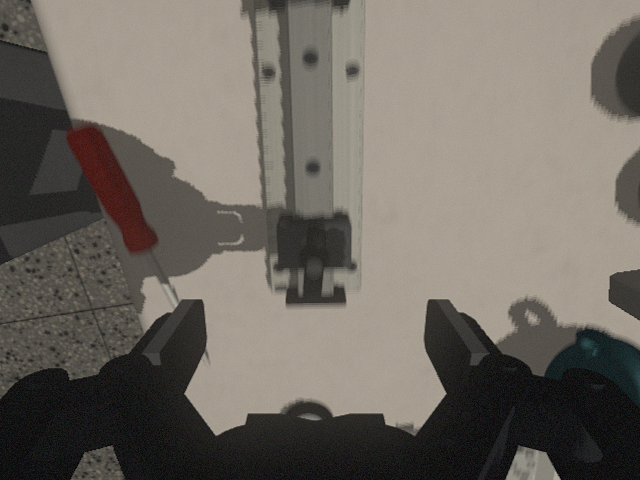

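The view shows the stop at (314,240) and its wing at (314,258), under the tool's descent point. The carriage front is at the top edge near row 10. I'll descend and grip the wing.

Call:
send_rows:
  targets:
    - [-1, 0, 0, 0.03, 0, 0, 0]
    - [-0.5, 0, 0, 0.02, 0, 0, 0]
    - [0, 0, 0, 0.01, 0, 0, 0]
    - [0.6, 0, 0, 0, 0, 0, 0]
    - [1, 0, 0, 0, 0, 0, 0]
    - [1, 0, 0, 0, 0, 0, 0]
    - [1, 0, 0, 0, 0, 0, 0]
    - [1, 0, 0, 0, 0, 0, 0]
    - [1, 0, 0, 0, 0, 0, 0]
    - [1, 0, 0, 0, 0, 0, 0]
  squeeze: 30

```text
time_s: 28.95
eef_pos: [439.3, -102.5, 30.0]
ee_rot: [-0.0, 0.762, 0.647, -0.0]
force: [-4.6, 2.0, 6.7]
grip_width: 0.176
grip_force: 29.4
```

Call:
send_rows:
  targets:
    - [1, 0.004, -0.001, 0, 0, 0, 0]
    - [1, 0.01, -0.0002, 0, 0, 0, 0]
    - [1, 0.014, -0.0003, 0, 0, 0, 0]
    - [1, 0.014, -0.0003, 0, 0, 0, 0]
    - [1, 0.014, -0.0003, 0, 0, 0, 0]
    - [1, 0.014, -0.0003, 0, 0, 0, 0]
    - [1, 0.014, -0.0003, 0, 0, 0, 0]
    - [1, 0.012, -0.0002, 0, 0, 0, 0]
    - [1, 0.006, 0, 0, 0, 0, 0]
    - [1, 0.002, 0, 0, 0, 0, 0]

```text
time_s: 30.2
eef_pos: [454.3, 1.0, 30.1]
ee_rot: [0.001, 0.762, 0.647, 0.001]
force: [-2.7, -1.8, 6.9]
grip_width: 0.173
grip_force: 29.4
```

Call:
send_rows:
  targets:
    - [1, 0.0005, 0, 0, 0, 0, 0]
    - [1, 0.0005, 0, 0, 0, 0, 0]
    - [1, 0.0005, 0, 0, 0, 0, 0]
    - [1, 0.0005, 0, 0, 0, 0, 0]
    - [1, 0.0005, 0, 0, 0, 0, 0]
    - [1, 0.0005, 0, 0, 0, 0, 0]
    - [1, 0.0005, 0, 0, 0, 0, 0]
    - [1, 0.0005, 0, 0, 0, 0, 0]
    - [1, 0.0005, 0, 0, 0, 0, 0]
    - [1, 0, 0, 0, 0, 0, 0]

```text
time_s: 31.45
eef_pos: [454.9, 5.1, 30.0]
ee_rot: [0.001, 0.762, 0.647, 0.0]
force: [-2.5, -0.6, 6.4]
grip_width: 0.176
grip_force: 29.4
```

Call:
send_rows:
  targets:
    - [1, 0.0008, 0, 0, 0, 0, 0]
    - [1, 0.0008, 0, 0, 0, 0, 0]
    - [1, 0.0008, 0, 0, 0, 0, 0]
    - [1, 0.0008, 0, 0, 0, 0, 0]
    - [1, 0.0008, 0, 0, 0, 0, 0]
    - [1, 0.0008, 0, 0, 0, 0, 0]
    - [1, 0.0008, 0, 0, 0, 0, 0]
    - [1, 0.0008, 0, 0, 0, 0, 0]
    - [1, 0.0005, 0, 0, 0, 0, 0]
    - [1, 0.0005, 0, 0, 0, 0, 0]

```text
time_s: 32.7
eef_pos: [455.9, 12.5, 30.0]
ee_rot: [0.001, 0.762, 0.647, 0.0]
force: [-1.4, -1.7, 7.9]
grip_width: 0.176
grip_force: 29.5
```

Call:
send_rows:
  targets:
    - [1, 0.0004, 0, 0, 0, 0, 0]
    - [1, 0.0004, 0, 0, 0, 0, 0]
    - [1, 0.0004, 0, 0, 0, 0, 0]
    - [1, 0.0004, 0, 0, 0, 0, 0]
    - [1, 0.0004, 0, 0, 0, 0, 0]
    - [1, 0.0004, 0, 0, 0, 0, 0]
    - [1, 0.0004, 0, 0, 0, 0, 0]
    - [1, 0.0004, 0, 0, 0, 0, 0]
    - [1, 0.0004, 0, 0, 0, 0, 0]
    - [1, 0.0004, 0, 0, 0, 0, 0]

```text
time_s: 33.95
eef_pos: [456.5, 15.9, 30.0]
ee_rot: [0.001, 0.762, 0.647, -0.0]
force: [-3.3, -4.6, 6.9]
grip_width: 0.172
grip_force: 29.5
```

Call:
send_rows:
  targets:
    - [1, 0.0004, 0, 0, 0, 0, 0]
    - [1, 0.0004, 0, 0, 0, 0, 0]
    - [1, 0, 0, 0, 0, 0, 0.14]
    - [1, 0, 0, 0, 0, 0, 0.16]
    - [1, 0, 0, 0, 0, 0, 0.16]
    - [1, 0, 0, 0, 0, 0, 0.16]
    - [1, 0, 0, 0, 0, 0, 0.16]
    - [1, 0, 0, 0, 0, 0, 0.16]
    - [1, 0, 0, 0, 0, 0, 0.16]
    - [1, 0, 0, 0, 0, 0, 0.16]
  squeeze: 40

```text
time_s: 35.2
eef_pos: [454.6, 18.6, 30.0]
ee_rot: [-0.001, 0.997, 0.071, -0.002]
force: [-12.1, 8.6, 19.6]
grip_width: 0.177
grip_force: 40.0
```

Run:
```python
from h import *
s=ctrl.sense(); print(s["time_s"],s["eef_pos"],s["ee_rot"],s["force"],s["wrist_torque"],s["grip_width"])
print("theta",2*np.arctan2(s["ee_rot"][2],s["ee_rot"][1]))
```

```text
35.2 [454.63768736  18.55668151  30.04389267] [-0.00117735  0.99744036  0.07147181 -0.00176928] [-12.07667867   8.63318427  19.57092119] [1.40051671 2.0109381  0.12456632] 0.17675596186049078
theta 0.1430659280870544
```

Call:
send_rows:
  targets:
    - [1, 0, 0, 0, 0, 0, 0]
    - [0.4, 0, 0, 0, 0, 0, 0]
    - [-0.2, 0, 0, 0, 0, 0, 0]
    - [-1, 0, 0, 0, 0, 0, 0]
    - [-1, 0, 0, 0, 0, 0, 0]
    - [-1, 0, 0, -0.01, 0, 0, 0]
    - [-1, 0, 0, -0.03, 0, 0, 0]
    - [-1, 0, 0, -0.05, 0, 0, 0]
    - [-1, -0.03, 0, -0.05, 0, 0, 0]
    - [-1, -0.03, 0, 0, 0, 0, 0]

```text
time_s: 36.45
eef_pos: [397.7, 7.6, 172.9]
ee_rot: [0.001, 0.997, 0.074, 0.003]
force: [-0.8, -0.6, -0.6]
grip_width: 1.002
grip_force: 0.0
```

Run:
```python
from h import *
s=ctrl.sense(); print(s["time_s"],s["eef_pos"],s["force"])
p=ctrl.capture("wrist"); cv2.imwrite("pics/w6.png",p["img"][:,:,::-1])
p2=dict(p); p2["t"]=np.array(p["t"])-np.array(p["R"])@np.array([0,0,21.])
for k,z in dict(carriage_centre=32,carriage_front=32,stop_nose=32,wing_grip=66).items():
    for r in ctrl.landmark_of(k,p)[:1]: print(k,round(r["score"],2),np.round(r["point"]),onz(p2,r["point"],z).round(1))
```

```text
36.45 [397.74595795   7.57515952 172.89744363] [-0.81509345 -0.61335841 -0.60274909]
carriage_centre 0.61 [294. 133.] [460.7  35.1  32. ]
carriage_front 0.73 [293. 132.] [461.6  35.7  32. ]
stop_nose 0.86 [294. 136.] [458.5  34.6  32. ]
wing_grip 0.87 [313. 141.] [457.8  18.1  66. ]
```

View pics/w6.png

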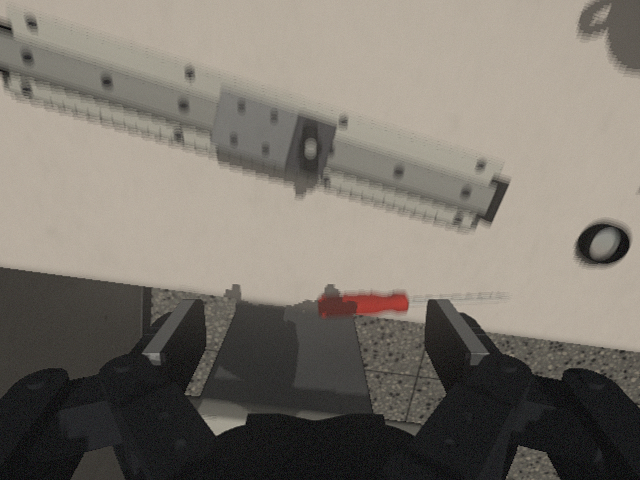

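The last view shows the stop tight against the carriage at (297,136), the wing turned across the rail at (310,147), and the gripper clear. I'm handing the job in.

```bash
python3 -c "
from h import *
print(ctrl.finish_job())"
```

```text
the job is handed in; nothing more can be done
None
```

The job is handed in, but the interface gave no verdict: I felt the carriage bind, eased it back an estimated 14–20 mm, set the stop against it with the wing turned about 1.26 rad clockwise, and let go; the push into the tight spot peaked at about 22 N, over the 20 N guide, but only about 5 mm in.

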